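# Load the bench mixer and key in its run

## Task

Wake the bench mixer by pressing the small round key at the back left of its console (left and right, back and front as seen from the robot's side), then pack every jar, tin and box from the bench pad into its open carrier box, each standing upright on the floor of the box. Once all are packed, key in the run one key at a time, each pressed fully and let up again: front left (programme), then back right (timer), then the large round key at the front right (start). Never press the two middle keys, and leave the wash bottle and the dropper bottle where they stand.

Things in the scene. Friction and masses are not known exactly. Their poses are not given: they have to be found in the camera images.
- mixer: fixed white bench mixer, 235 mm (its x) by 275 mm (its y); origin at the centre of its underside, x away from the operator, y to the left, z up. In front (-x) a raised console, 113 mm deep, 90 mm high: six white keys in two rows of three, 55 mm apart each way, on its left half, a dark screen on the right; 24 mm behind the console the open metal carrier box, 30 mm deep outside
- carrier_in (a point): centre of the inner floor of the mixer's open carrier box, 36 mm above the bench, 65 mm behind the mixer's centre; axes as the mixer's. Inside, the box measures 80 mm (x) by 255 mm (y) and 24 mm deep; walls 6 mm thick
- key_wake_top (a point): centre of the top face of this key of the console, 100 mm above the bench when up: small round key (24 mm in diameter), back row, left (left, right, back and front as seen from the robot's side of the mixer)
- key_wake (a joint): travel of that key in m: 0 up, 0.006 fully down; a spring key that takes 5 N to press fully and comes back up by itself
- key_spare_back_top (a point): centre of the top face of this key of the console, 100 mm above the bench when up: square key (28 mm), back row, middle; not used in this job (left, right, back and front as seen from the robot's side of the mixer)
- key_spare_back (a joint): travel of that key in m: 0 up, 0.006 fully down; a spring key that takes 5 N to press fully and comes back up by itself
- key_timer_top (a point): centre of the top face of this key of the console, 100 mm above the bench when up: square key (28 mm), back row, right (left, right, back and front as seen from the robot's side of the mixer)
- key_timer (a joint): travel of that key in m: 0 up, 0.006 fully down; a spring key that takes 5 N to press fully and comes back up by itself
- key_program_top (a point): centre of the top face of this key of the console, 100 mm above the bench when up: square key (28 mm), front row, left (left, right, back and front as seen from the robot's side of the mixer)
- key_program (a joint): travel of that key in m: 0 up, 0.006 fully down; a spring key that takes 5 N to press fully and comes back up by itself
- key_spare_front_top (a point): centre of the top face of this key of the console, 100 mm above the bench when up: square key (28 mm), front row, middle; not used in this job (left, right, back and front as seen from the robot's side of the mixer)
- key_spare_front (a joint): travel of that key in m: 0 up, 0.006 fully down; a spring key that takes 5 N to press fully and comes back up by itself
- key_start_top (a point): centre of the top face of this key of the console, 100 mm above the bench when up: large round key (36 mm in diameter), front row, right (left, right, back and front as seen from the robot's side of the mixer)
- key_start (a joint): travel of that key in m: 0 up, 0.006 fully down; a spring key that takes 5 N to press fully and comes back up by itself
- jar_wide: glass jar with a wide white lid, a cylinder 60 mm in diameter and 70 mm high, heavy at the bottom; may be absent (None); origin at the centre of its underside, z up; stands upright on the bench pad at the start
- jar_tall: amber glass jar with a black lid, a cylinder 50 mm in diameter and 105 mm high; may be absent (None); origin at the centre of its underside, z up; stands upright on the bench pad at the start
- tin: plain metal tin, a cylinder 56 mm in diameter and 72 mm high, heavy at the bottom; may be absent (None); origin at the centre of its underside, z up; stands upright on the bench pad at the start
- slide_box: grey plastic slide box, 60 mm (its x) by 44 mm (its y) by 90 mm high; may be absent (None); origin at the centre of its underside, z up; stands upright on the bench pad at the start
- carton: brown carton with a paper band, 56 mm (its x) by 54 mm (its y) by 70 mm high, heavy at the bottom; may be absent (None); origin at the centre of its underside, z up; stands upright on the bench pad at the start
- wash_bottle: bystander: white wash bottle with a blue top, 60 mm in diameter, 160 mm high; origin under its centre
- dropper: bystander: small brown dropper bottle, 38 mm in diameter, 75 mm high; origin under its centre

How it is judged:
By the outcome, as a careful person would: the job done as asked, in the order asked, and still so for the second after the job is handed in, with the robot touching nothing.
Of jar_wide, jar_tall, tin, slide_box, carton only 3 to 4 are there at a start; the rules pass over those that are not, and their reading is None.
At some moment in a run one of jar_wide, tin, carton may be knocked a few centimetres aside while the robot is not near it.
It also fails if it takes over 210 s, if anything falls off the work surface, if the arm or the gripper's body presses on something with over 40 N, if the wrist force passes 120 N, or if a joint passes its speed limit or range.

## Robot

A 6-joint arm with a two-finger parallel gripper is mounted at the origin on the work surface. World frame = base frame: x ahead of the robot, y to its left, z up, the work surface at z = 0. Lengths are in m, angles in rad, forces in N, time in s.
With the tool pointing down it reaches from about 0.25 to 0.725 m from the base axis. Payload 4 kg.
Tool frame: the origin (TCP) lies midway between the tips of the shut fingers; the grasp point (between the pads) lies 19 mm behind it (bot.grip_depth is the distance from the TCP to the grasp point, in m); z points along the fingers, y is the line along which they close (so a half turn about z gives the same grasp; the last joint's range is limited). The gripper opens to 85 mm and grips with 20 to 120 N. Pads are 22 mm wide; open, the fingers measure 114 mm over their backs; the gripper's body (76 mm by 85 mm) begins 54 mm behind the grasp point. The pads swing forward as they close: fully open they stand 13 mm farther back than shut.
Start: joints at [-1.24, 0.241, 0.005, 1.335, 0, 1.571], TCP at [0.162, -0.473, 0.231] pointing down, gripper open.
Joint ranges: [-2.72, 2.72], [-1.05, 1.87], [-1.09, 1.28], [-1.99, 2.15], [-1.42, 1.44], [-3.14, 3.14]. Speed limits (rad/s): [2.79, 2.79, 3.14, 3.14, 3.14, 3.14].

## Interface

Orientations are given as a unit quaternion [x, y, z, w].
In Python, from workcell import bot gives the robot as it stands.
- The arm moves only by the shell command python3 -m creep 'ROWS'. ROWS is JSON, one flat list of numbers, 5 for each row, row after row: the shift along the world's x, y, z in m, then the turn about the world's z in rad, then the finger opening in m, from 0 to 0.0854. In form: [x, y, z, twist, claw, x, y, z, twist, claw, ...]. A call has 1 to 10 rows; each row is the pose to reach, as a shift and turn from the pose commanded when the call began; what a row does not reach only later rows make up. A row lasts 1/12 s, in which the tool goes at most 41.7 mm and 7.16 degrees, less where a joint would pass 70% of its speed; a pose out of reach is approached as far as the arm can. A call with a gripper value outside its range is refused whole. The fingers move at their own pace and stop on an object; the grip force is fixed at half the most. Time passes only in rows, so rows that repeat a pose let the fingers close. It gives the time, the measured TCP pose, the force, the opening and the grip force at its end, in the units of the state.
- bot.get_obs(): the state, without advancing time (a new reading comes with each control period).
- bot.camera(name): name is "scene" or "side" or "wrist"; returns a dict with "pixels" (400x640x3 uint8, red, green, blue), "camera_matrix" (3x3 intrinsics, pixels), "extrinsics" (4x4, takes a point from world to camera coordinates); the wrist camera has in their place "T_tool_cam" (4x4, takes a point from camera to tool coordinates, whose origin is the TCP and whose axes are the flange's). Camera axes: x right, y down, z forward; pixel columns grow to the right and rows downward; lengths in m; the calibration is good to about 2 mm. The wrist camera is an equidistant fisheye: a pixel r from the principal point sees the ray r / f radians off the axis. A picture is of the moment at which its call begins: read the wrist's pose just before it. There is no depth.
- bot.job_done(): hands the job in; it is judged then, once.
Trained networks look in the newest picture that a camera, given by its name, has taken for a name from the list of things; names that differ only in an ending like _2 or _b are one class to them, and where a whole thing is asked for, a point or a joint stands for the part that bears it (a point fixed in the world has none). Each returns a list of dicts, best first, with "score" (0 to 1); they miss things now and then, are a little off and sometimes report something else, mostly with a low value. They report only what shows in the picture. A call takes as long as a camera call.
- bot.look_for(camera, thing): "centre" ([column, row] as shares, 0 to 1, of the picture: columns of its width, rows of its height, amid what is visible of it).
- bot.place_of(camera, thing): "centre" ([column, row] as shares, 0 to 1, of the picture: columns of its width, rows of its height: a listed point, or the origin of a listed thing).
The state is a dict: "clock": time; "joint_pos": joint angles; "joint_vel": joint speeds; "tau": joint torques, N m; "eef_pos": TCP position; "tool_rot": TCP orientation; "ft_force": force on the tool from outside, world axes, zero at the start; "ft_torque": the same for the moment, N m; "grip_width": finger opening in m; "grasp_force": force on a finger pad.
Only numpy, scipy, OpenCV 4.12 (cv2) and the standard library are available. Lean on these libraries where they do the work, as an engineer would, in place of code of your own. Each camera call takes 0.05 s, during which the arm holds its last target. There are 200 camera calls.

## Working session

There is one attempt and no reset: what is moved stays moved. The work goes in short steps, Python scripts to look and compute and a shell command to move; the robot and the scene stay as the last step left them, time stands still between calls to the robot, and variables do not carry over. Pictures are saved under pics/ and viewed, at most 14 in all, crops included, and the job is handed in when it is done.

```bash
ls; mkdir -p pics
cat > h.py <<'E'
import numpy as np, cv2
from workcell import bot
from scipy.spatial.transform import Rotation as R
def ray(cam,d,uv):
    K=np.array(d["camera_matrix"]);E=np.array(d["extrinsics"])
    p=np.linalg.inv(K)@[uv[0]*640,uv[1]*400,1]
    return -E[:3,:3].T@E[:3,3],E[:3,:3].T@p
def hit(cam,d,uv,z):
    o,r=ray(cam,d,uv);return o+r*(z-o[2])/r[2]
def proj(d,P):
    K=np.array(d["camera_matrix"]);E=np.array(d["extrinsics"])
    q=K@(E[:3,:3]@np.array(P)+E[:3,3]);return q[:2]/q[2]
Z=dict(key_wake_top=.1,key_timer_top=.1,key_program_top=.1,key_start_top=.1,key_spare_back_top=.1,key_spare_front_top=.1,carrier_in=.036,mixer=0,jar_wide=0,jar_tall=0,tin=0,slide_box=0,carton=0,wash_bottle=0,dropper=0)
ITEMS=['jar_wide','jar_tall','tin','slide_box','carton']
E
cat > a.py <<'E'
from h import *
for c in ("scene","side"):
    d=bot.camera(c);cv2.imwrite(f"pics/{c}0.png",d["pixels"][:,:,::-1])
    print(c)
    for n in Z:
        for r in bot.place_of(c,n)[:2]:
            if r["score"]>.2: print(n,round(r["score"],2),np.round(np.array(r["centre"])*[640,400]),hit(c,d,r["centre"],Z[n]).round(4)[:2])
o=bot.get_obs();print({k:np.round(v,3) for k,v in o.items()})
E
python3 a.py
```

```text
pics
scene
key_wake_top 0.51 [436. 150.] [0.4933 0.2951]
key_timer_top 0.55 [401. 151.] [0.4722 0.2014]
key_timer_top 0.24 [241. 255.] [ 0.7276 -0.2772]
key_program_top 0.49 [432. 136.] [0.4292 0.3103]
key_start_top 0.45 [391. 136.] [0.3993 0.1993]
key_spare_back_top 0.54 [414. 150.] [0.4788 0.2361]
key_spare_front_top 0.58 [414. 138.] [0.4249 0.2585]
carrier_in 0.62 [409. 191.] [0.5663 0.1919]
mixer 0.62 [405. 191.] [0.525  0.1994]
jar_wide 0.88 [239. 260.] [ 0.6502 -0.2826]
jar_tall 0.74 [412. 194.] [0.5398 0.2146]
jar_tall 0.72 [300. 191.] [ 0.443  -0.0817]
tin 0.93 [219. 208.] [ 0.4533 -0.3092]
tin 0.47 [418. 153.] [0.3715 0.3058]
carton 0.56 [317. 231.] [ 0.6097 -0.0741]
wash_bottle 0.82 [355. 269.] [ 0.7534 -0.0192]
dropper 0.89 [168. 223.] [ 0.4714 -0.4438]
side
key_wake_top 0.6 [273. 324.] [0.496 0.301]
key_wake_top 0.21 [308. 288.] [0.4697 0.1916]
key_timer_top 0.49 [308. 287.] [0.4704 0.1895]
key_program_top 0.61 [298. 341.] [0.436 0.315]
key_start_top 0.75 [329. 297.] [0.4203 0.1987]
key_spare_back_top 0.68 [287. 303.] [0.4925 0.2444]
key_spare_front_top 0.61 [317. 317.] [
[... 388 characters left out ...]
59 -0.0678]
carton 0.71 [317. 315.] [0.4537 0.1779]
wash_bottle 0.59 [249. 233.] [ 0.7424 -0.0155]
dropper 0.53 [384. 176.] [ 0.4558 -0.4661]
dropper 0.33 [289. 317.] [0.5101 0.2071]
{'clock': np.float64(1.6), 'joint_pos': array([-1.24 ,  0.241,  0.005,  1.335, -0.   ,  1.571]), 'joint_vel': array([-0.   , -0.   ,  0.001, -0.001, -0.001, -0.   ]), 'tau': array([ 0.0000e+00, -3.7220e+01,  2.5269e+01,  1.0000e-03, -0.0000e+00,
       -0.0000e+00]), 'eef_pos': array([ 0.162, -0.473,  0.231]), 'tool_rot': array([ 0.986,  0.165, -0.   ,  0.   ]), 'ft_force': array([-0.721,  0.387,  0.355]), 'ft_torque': array([0.018, 0.02 , 0.086]), 'grasp_force': np.float64(0.0), 'grip_width': np.float64(0.085)}
```

View pics/scene0.png

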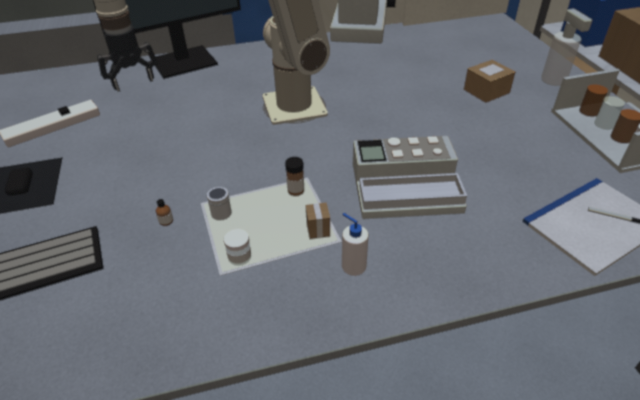

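View pics/side0.png

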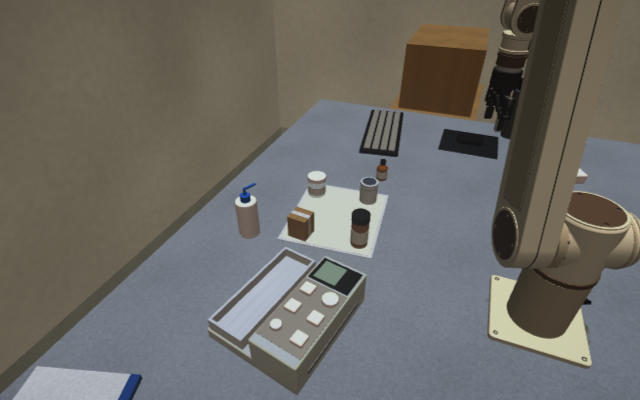

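The scene shows the mixer around (408,175), with the carrier at (412,194). On the pad are the tin (219,203), jar_wide (237,243), jar_tall (295,176) and carton (318,221). The slide box is absent. The side view agrees with this. Next I'll fit the mixer pose.

```bash
cat >> h.py <<'E'
from scipy.optimize import least_squares
GRID=dict(key_wake_top=(1,2),key_spare_back_top=(1,1),key_timer_top=(1,0),key_program_top=(0,2),key_spare_front_top=(0,1),key_start_top=(0,0))
def mix(p,n):  # p: x,y,yaw,gx,gy (start key in mixer frame)
    if n=='carrier_in': l=[.065,0]
    elif n=='mixer': l=[0,0]
    else: l=[p[3]+.055*GRID[n][0],p[4]+.055*GRID[n][1]]
    c,s=np.cos(p[2]),np.sin(p[2]);return np.array([p[0]+c*l[0]-s*l[1],p[1]+s*l[0]+c*l[1],Z[n]])
class Wrist:
    def __init__(s):
        o=bot.get_obs();s.T=np.eye(4);s.T[:3,:3]=R.from_quat(o["tool_rot"]).as_matrix();s.T[:3,3]=o["eef_pos"]
        s.d=bot.camera("wrist");s.K=np.array(s.d["camera_matrix"]);s.W=s.T@np.array(s.d["T_tool_cam"])
    def hit(s,px,z):
        a=(px[0]-s.K[0,2])/s.K[0,0];b=(px[1]-s.K[1,2])/s.K[1,1];t=np.hypot(a,b)
        v=s.W[:3,:3]@[a/t*np.sin(t),b/t*np.sin(t),np.cos(t)];o=s.W[:3,3];return o+v*(z-o[2])/v[2]
    def proj(s,P):
        q=np.linalg.inv(s.W)@np.append(P,1);r=np.hypot(q[0],q[1]);t=np.arctan2(r,q[2])
        return np.array([s.K[0,2]+s.K[0,0]*t*q[0]/r,s.K[1,2]+s.K[1,1]*t*q[1]/r])
E
cat > b.py <<'E'
from h import *
obs=[]
for c in ("scene","side"):
    d=bot.camera(c)
    for n in list(GRID)+['carrier_in','mixer']:
        r=bot.place_of(c,n)
        if r and r[0]["score"]>.35: obs.append((c,d,n,np.array(r[0]["centre"])*[640,400]))
f=lambda p:np.concatenate([proj(d,mix(p,n))-u for c,d,n,u in obs])
s=least_squares(f,[.51,.2,-.2,-.09,0],loss='soft_l1',f_scale=1.5)
print(s.x.round(4))
for (c,d,n,u),e in zip(obs,f(s.x).reshape(-1,2)): print(c,n,e.round(1))
for n in list(GRID)+['carrier_in']: print(n,mix(s.x,n).round(4))
E
python3 b.py
```

```text
[ 0.4991  0.2098 -0.2252 -0.0772 -0.0239]
scene key_wake_top [  84.9 -119.9]
scene key_spare_back_top [-1.4 -3.1]
scene key_timer_top [-1.3  3.7]
scene key_program_top [2.2 0.1]
scene key_spare_front_top [-1.3  1.8]
scene key_start_top [-0.1  2. ]
scene carrier_in [-1.3 -4.1]
scene mixer [ 0.5 -4.5]
side key_wake_top [0.4 2.6]
side key_spare_back_top [1.6 1.8]
side key_timer_top [39.5 -6. ]
side key_program_top [ 0.  -0.5]
side key_spare_front_top [-3. -1.]
side key_start_top [-3.1  1.2]
side carrier_in [-27.7 -41.7]
side mixer [-0.   0.5]
key_wake_top [0.4967 0.2986 0.1   ]
key_spare_back_top [0.4844 0.245  0.1   ]
key_timer_top [0.4721 0.1914 0.1   ]
key_program_top [0.4431 0.3109 0.1   ]
key_spare_front_top [0.4308 0.2573 0.1   ]
key_start_top [0.4185 0.2037 0.1   ]
carrier_in [0.5625 0.1953 0.036 ]
```

```bash
python3 -m creep '[0.238,0.323,0.1,1.015,0, 0.238,0.323,0.1,1.015,0, 0.238,0.323,0.1,1.015,0, 0.238,0.323,0.1,1.015,0, 0.238,0.323,0.1,1.015,0, 0.238,0.323,0.1,1.015,0, 0.238,0.323,0.1,1.015,0, 0.238,0.323,0.1,1.015,0, 0.238,0.323,0.1,1.015,0, 0.238,0.323,0.1,1.015,0]'; python3 -c "
from h import *
print(bot.get_obs()['joint_pos'].round(3),R.from_quat(bot.get_obs()['tool_rot']).as_matrix().round(3))
w=Wrist();cv2.imwrite('pics/w1.png',w.d['pixels'][:,:,::-1]);print(w.W.round(3),w.K)
for n in ITEMS+['dropper','wash_bottle']:
  for r in bot.place_of('wrist',n)[:2]:
    u=np.array(r['centre'])*[640,400];print(n,round(r['score'],2),u.round(),w.hit(u,0).round(4))
"
```

```text
clock: 3.33
eef_pos: [0.4013, -0.1478, 0.3322]
tool_rot: [0.782, 0.624, 0.0, 0.0]
ft_force: [0.6, -1.0, -0.3]
grip_width: 0.0
grasp_force: 0.0
[-0.353  0.072  0.063  1.56   0.     1.441] [[ 0.222  0.975  0.001]
 [ 0.975 -0.222 -0.   ]
 [-0.     0.001 -1.   ]]
[[ 0.975 -0.211 -0.069  0.418]
 [-0.222 -0.927 -0.303 -0.069]
 [-0.     0.311 -0.95   0.475]
 [ 0.     0.     0.     1.   ]] [[309.70691629   0.         320.80688299]
 [  0.         309.70691629 202.57386632]
 [  0.           0.           1.        ]]
jar_tall 0.61 [336. 115.] [ 0.4372 -0.0906  0.    ]
carton 0.76 [434.  86.] [ 0.5988 -0.0736  0.    ]
wash_bottle 0.74 [500.  45.] [ 0.7388 -0.016   0.    ]
```

View pics/w1.png

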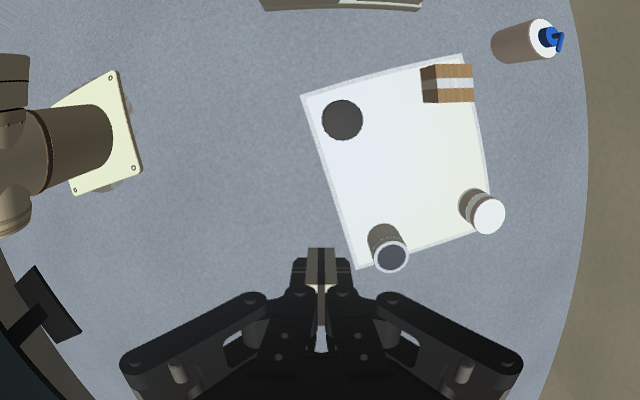

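The wrist picture shows jar_tall's lid at (342,119), the carton at (447,84), jar_wide's lid at (489,215) and the tin's rim at (391,255). Next I'll move over the mixer.

```bash
python3 -m creep '[0.08,0.32,0,0,0, 0.08,0.32,0,0,0, 0.08,0.32,0,0,0, 0.08,0.32,0,0,0, 0.08,0.32,0,0,0, 0.08,0.32,0,0,0, 0.08,0.32,0,0,0, 0.08,0.32,0,0,0, 0.08,0.32,0,0,0, 0.08,0.32,0,0,0]'
cat > c.py <<'E'
from h import *
w=Wrist();cv2.imwrite('pics/w2.png',w.d['pixels'][:,:,::-1]);print(w.T[:3,3].round(4))
obs=[]
for n in list(GRID)+['carrier_in','mixer']:
  r=bot.place_of('wrist',n)
  if r: obs.append((n,np.array(r[0]['centre'])*[640,400])); print(n,round(r[0]['score'],2),obs[-1][1].round(1),w.hit(obs[-1][1],Z[n]).round(4))
f=lambda p:np.concatenate([w.proj(mix(p,n))-u for n,u in obs])
s=least_squares(f,[.51,.2,-.22,-.09,0],loss='soft_l1',f_scale=1.5)
print(s.x.round(4))
for (n,u),e in zip(obs,f(s.x).reshape(-1,2)): print(n,e.round(1))
for n in list(GRID)+['carrier_in']: print(n,mix(s.x,n).round(4))
E
python3 c.py
```

```text
clock: 4.57
eef_pos: [0.4806, 0.1704, 0.3302]
tool_rot: [0.782, 0.624, -0.001, -0.0]
ft_force: [0.2, 0.1, -0.1]
grip_width: 0.0001
grasp_force: 0.0
[0.4806 0.1704 0.3302]
key_wake_top 0.62 [309.3  64.2] [0.4942 0.2997 0.1   ]
key_spare_back_top 0.8 [310.7 112.7] [0.4826 0.242  0.1   ]
key_timer_top 0.74 [309.6 157.1] [0.4689 0.1896 0.1   ]
key_program_top 0.77 [262.1  66.7] [0.439 0.311 0.1  ]
key_spare_front_top 0.82 [263.4 112.9] [0.4272 0.2556 0.1   ]
key_start_top 0.8 [268.1 159.7] [0.4182 0.1983 0.1   ]
carrier_in 0.59 [382.7 130. ] [0.5743 0.1955 0.036 ]
[ 0.5107  0.2089 -0.207  -0.0904 -0.0269]
key_wake_top [-0.4  1.9]
key_spare_back_top [-0.9 -1.2]
key_timer_top [ 1.3 -0.5]
key_program_top [0.7 1.6]
key_spare_front_top [0.8 0.3]
key_start_top [-1.7 -1.9]
carrier_in [-0.  0.]
key_wake_top [0.4932 0.2975 0.1   ]
key_spare_back_top [0.4819 0.2437 0.1   ]
key_timer_top [0.4706 0.1898 0.1   ]
key_program_top [0.4394 0.3088 0.1   ]
key_spare_front_top [0.4281 0.255  0.1   ]
key_start_top [0.4168 0.2011 0.1   ]
carrier_in [0.5743 0.1955 0.036 ]
```

View pics/w2.png

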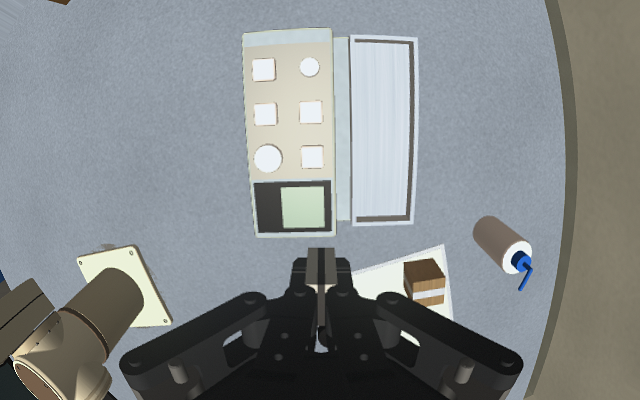

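The keys show as wake (309,67), back middle (311,112), timer (312,157), programme (263,70), front middle (265,114) and start (268,158). The carrier rim spans (350,36) to (412,224). I'll refine the fit with these pixels and estimate the items from the first wrist picture.

```bash
cat > d.py <<'E'
from h import *
w=Wrist()
img=cv2.cvtColor(w.d['pixels'],cv2.COLOR_RGB2GRAY)
hand=dict(key_wake_top=(309,67),key_spare_back_top=(311,112),key_timer_top=(312,157),key_program_top=(263.5,70),key_spare_front_top=(265,114.5),key_start_top=(268,158))
for n,(x,y) in hand.items():
    x0,y0=int(x)-20,int(y)-20;m=(img[y0:y0+40,x0:x0+40]>238).astype(np.uint8)
    k,l,st,ce=cv2.connectedComponentsWithStats(m);j=1+np.argmax(st[1:,4]);hand[n]=(ce[j][0]+x0,ce[j][1]+y0);print(n,np.round(hand[n],1),st[j])
rim={(.019,.1335):(350,36),(.111,.1335):(417,38),(.111,-.1335):(412,224),(.019,-.1335):(351,227)}
def L(p,l,z):
    c,s=np.cos(p[2]),np.sin(p[2]);return np.array([p[0]+c*l[0]-s*l[1],p[1]+s*l[0]+c*l[1],z])
f=lambda p:np.concatenate([w.proj(mix(p,n))-u for n,u in hand.items()]+[w.proj(L(p,l,.06))-u for l,u in rim.items()])
s=least_squares(f,[.51,.2,-.22,-.09,0],loss='soft_l1',f_scale=1.5)
print(s.x.round(4));print(f(s.x).reshape(-1,2).round(1))
for n in list(GRID)+['carrier_in']: print(n,mix(s.x,n).round(4))
np.save('mix.npy',s.x)
w.T[:3,:3]=R.from_quat([.782,.624,0,0]).as_matrix();w.T[:3,3]=[.4013,-.1478,.3322];w.W=w.T@np.array(w.d["T_tool_cam"])
for n,u,z in [('tin',(391,255),.072),('jar_wide',(489,215),.07),('jar_tall',(342,119),.105)]: print(n,w.hit(u,z).round(4))
E
python3 d.py
```

```text
key_wake_top [308.1  66.1] [ 11  11  18  17 237]
key_spare_back_top [309.6 111. ] [  9  10  20  20 376]
key_timer_top [311.1 156. ] [  9  10  21  19 358]
key_program_top [262.1  69. ] [ 10   9  20  20 361]
key_spare_front_top [264.1 113.4] [  9  10  21  20 363]
key_start_top [267.  157.6] [  7   7  25  26 510]
[ 0.5096  0.2046 -0.2019 -0.0896 -0.0228]
[[ 0.2 -0. ]
 [-0.1  0.3]
 [-0.1  0.1]
 [ 0.3 -0.3]
 [ 0.1 -0.1]
 [-0.4  0.1]
 [-0.5 -0.4]
 [-0.1  0.6]
 [ 0.3  0.4]
 [ 0.3 -0.6]]
key_wake_top [0.4932 0.297  0.1   ]
key_spare_back_top [0.4822 0.2431 0.1   ]
key_timer_top [0.4711 0.1892 0.1   ]
key_program_top [0.4393 0.308  0.1   ]
key_spare_front_top [0.4283 0.2541 0.1   ]
key_start_top [0.4173 0.2002 0.1   ]
carrier_in [0.5733 0.1916 0.036 ]
tin [ 0.472  -0.3014  0.072 ]
jar_wide [ 0.6382 -0.2763  0.07  ]
jar_tall [ 0.4383 -0.0914  0.105 ]
```

```bash
python3 -m creep '[0.0125,0.1265,-0.1,0,0, 0.0125,0.1265,-0.1,0,0, 0.0125,0.1265,-0.1,0,0, 0.0125,0.1265,-0.1,0,0, 0.0125,0.1265,-0.2,0,0, 0.0125,0.1265,-0.218,0,0, 0.0125,0.1265,-0.218,0,0, 0.0125,0.1265,-0.222,0,0, 0.0125,0.1265,-0.222,0,0, 0.0125,0.1265,-0.222,0,0]'; python3 -m creep '[0,0,-0.01,0,0, 0,0,-0.012,0,0, 0,0,-0.014,0,0, 0,0,-0.016,0,0, 0,0,-0.016,0,0, 0,0,-0.016,0,0]'
```

```text
clock: 5.9
eef_pos: [0.494, 0.297, 0.1111]
tool_rot: [0.782, 0.623, 0.001, 0.0]
ft_force: [1.0, -0.5, 0.2]
grip_width: 0.0
grasp_force: 0.0
clock: 6.4
eef_pos: [0.4945, 0.2973, 0.0948]
tool_rot: [0.782, 0.623, 0.002, 0.0]
ft_force: [3.0, 1.5, 3.6]
grip_width: 0.0004
grasp_force: 2.2
```

```bash
python3 -m creep '[0,0,-0.001,0,0, 0,0,-0.002,0,0, 0,0,-0.002,0,0, 0,0,-0.003,0,0, 0,0,-0.003,0,0, 0,0,-0.003,0,0]'
```

```text
clock: 6.9
eef_pos: [0.4945, 0.2974, 0.0939]
tool_rot: [0.782, 0.623, 0.003, 0.001]
ft_force: [-0.5, -2.2, 17.2]
grip_width: -0.0001
grasp_force: 8.6
```

```bash
python3 -m creep '[0,0,0.05,0,0, 0,0,0.15,0,0.085, 0,0,0.15,0,0.085, 0,0,0.15,0,0.085, -0.015,-0.25,0.23,0,0.085, -0.015,-0.25,0.23,0,0.085, -0.015,-0.25,0.23,0,0.085, -0.015,-0.25,0.23,0,0.085, -0.015,-0.25,0.23,0,0.085, -0.015,-0.25,0.23,0,0.085]';python3 -m creep '[-0.015,-0.25,0,0,0.085, -0.015,-0.25,0,0,0.085, -0.015,-0.25,0,0,0.085, -0.015,-0.25,0,0,0.085, -0.015,-0.25,0,0,0.085, -0.015,-0.25,0,0,0.085, -0.015,-0.25,0,0,0.085, -0.015,-0.25,0,0,0.085]'; python3 -c "
from h import *
w=Wrist();cv2.imwrite('pics/w3.png',w.d['pixels'][:,:,::-1]);print(w.T.round(4))
"
```

```text
clock: 7.73
eef_pos: [0.4768, 0.0573, 0.316]
tool_rot: [0.782, 0.624, -0.001, -0.001]
ft_force: [1.2, 0.1, -0.2]
grip_width: 0.0851
grasp_force: 0.0
clock: 8.4
eef_pos: [0.4622, -0.1927, 0.3149]
tool_rot: [0.784, 0.621, -0.001, -0.002]
ft_force: [0.2, 0.5, 0.4]
grip_width: 0.0851
grasp_force: 0.0
[[ 0.2279  0.9737 -0.0035  0.4622]
 [ 0.9737 -0.2279  0.002  -0.1927]
 [ 0.0012 -0.0039 -1.      0.3149]
 [ 0.      0.      0.      1.    ]]
```

View pics/w3.png

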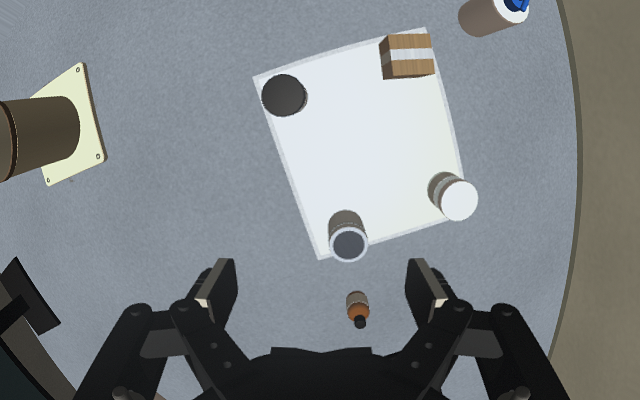

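The picture shows the tin's rim at (348,244), jar_wide's lid at (459,200), jar_tall's lid at (285,95), and the carton's top at roughly (390..434, 33..77). Nothing has been displaced.

```bash
cat > e.py <<'E'
from h import *
import sys
w=Wrist();print(w.T[:3,3].round(4))
for n,u,z in [('tin',(348,244),.072),('jar_wide',(459,200),.07),('jar_tall',(284.5,95.5),.105)]: print(n,w.hit(u,z).round(4))
c=[(390,37),(430.5,33),(434,73.5),(389.5,78.5)];P=np.array([w.hit(u,.07)[:2] for u in c]);print(P.round(4),P.mean(0).round(4))
for i in range(4): v=P[(i+1)%4]-P[i];print(np.hypot(*v).round(4),np.arctan2(v[1],v[0]).round(3))
im=w.d['pixels'][15:100,360:460,::-1];cv2.imwrite('pics/crop1.png',cv2.resize(im,None,fx=6,fy=6,interpolation=cv2.INTER_CUBIC))
p=np.load('mix.npy');k,s=np.cos(p[2]),np.sin(p[2]);cc=mix(p,'carrier_in')
for n,y in [('jar_wide',.0909),('tin',.0263),('carton',-.0363),('jar_tall',-.0959)]: print('slot',n,(cc[:2]+[-s*y,k*y]).round(4))
E
python3 e.py
```

```text
[ 0.4626 -0.1913  0.3152]
tin [ 0.4729 -0.3026  0.072 ]
jar_wide [ 0.64   -0.2759  0.07  ]
jar_tall [ 0.4412 -0.0924  0.105 ]
[[ 0.5824 -0.0443]
 [ 0.6374 -0.0458]
 [ 0.6297 -0.0995]
 [ 0.5696 -0.0971]] [ 0.6048 -0.0717]
0.055 -0.026
0.0543 -1.713
0.0602 3.1
0.0543 1.332
slot jar_wide [0.5915 0.2806]
slot tin [0.5786 0.2173]
slot carton [0.566 0.156]
slot jar_tall [0.5541 0.0976]
```

View pics/crop1.png

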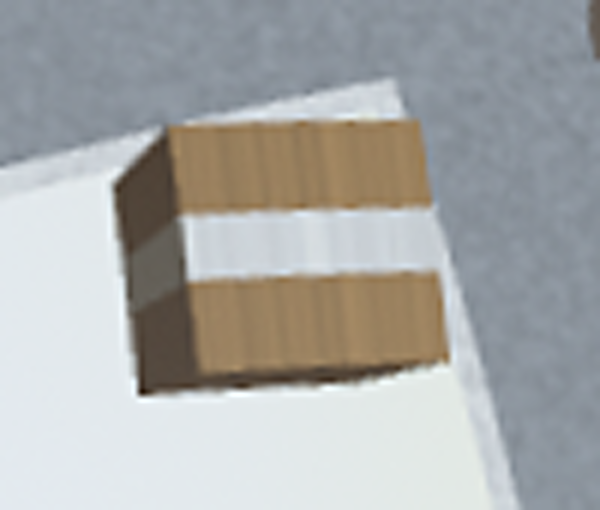

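```bash
python3 -m creep '[0.01,-0.111,-0.04,0.025,0.085, 0.01,-0.111,-0.08,0.025,0.085, 0.01,-0.111,-0.12,0.025,0.085, 0.01,-0.111,-0.16,0.025,0.085, 0.01,-0.111,-0.2,0.025,0.085, 0.01,-0.111,-0.235,0.025,0.085, 0.01,-0.111,-0.26,0.025,0.085, 0.01,-0.111,-0.285,0.025,0.085, 0.01,-0.111,-0.287,0.025,0.085, 0.01,-0.111,-0.287,0.025,0.085]'; python3 -m creep '[0,0,0,0,0.03,0,0,0,0,0.03,0,0,0,0,0.03,0,0,0,0,0.03,0,0,0,0,0.03]'
```

```text
clock: 9.33
eef_pos: [0.4719, -0.2987, 0.0271]
tool_rot: [0.773, 0.634, -0.001, -0.004]
ft_force: [-0.2, 0.2, 1.0]
grip_width: 0.085
grasp_force: 0.0
clock: 9.75
eef_pos: [0.4763, -0.3033, 0.0332]
tool_rot: [0.774, 0.633, 0.001, 0.003]
ft_force: [0.8, 1.0, 7.2]
grip_width: 0.0547
grasp_force: 63.7
```

```bash
python3 -m creep '[0,0,0.04,0,0.03, 0,0,0.08,0,0.03, 0,0,0.12,0,0.03, 0.005,0.03,0.16,0,0.03, 0.01,0.06,0.17,0,0.03, 0.02,0.1,0.17,0,0.03, 0.028,0.14,0.17,0,0.03, 0.036,0.18,0.17,0,0.03, 0.043,0.22,0.17,0,0.03, 0.05,0.26,0.17,0,0.03]'; python3 -m creep '[0.008,0.04,0,0,0.03, 0.016,0.08,0,0,0.03, 0.024,0.12,0,0,0.03, 0.032,0.16,0,0,0.03, 0.04,0.2,0,0,0.03, 0.048,0.24,0,0,0.03, 0.052,0.26,0,0,0.03, 0.052,0.26,0,0,0.03,0.052,0.26,0,0,0.03]'; python3 -c "
from h import *
o=bot.get_obs();M=R.from_quat(o['tool_rot']).as_matrix();print(o['eef_pos'].round(4),np.arctan2(M[1,1],M[0,1]),M.round(3)[:,2],o['joint_pos'].round(2))"
```

```text
clock: 10.58
eef_pos: [0.524, -0.0403, 0.2014]
tool_rot: [0.774, 0.633, 0.001, 0.001]
ft_force: [0.9, 0.5, -2.1]
grip_width: 0.055
grasp_force: 64.5
clock: 11.33
eef_pos: [0.5756, 0.2193, 0.2003]
tool_rot: [0.773, 0.634, 0.001, 0.0]
ft_force: [0.2, -0.3, -2.3]
grip_width: 0.055
grasp_force: 64.5
[0.5756 0.2193 0.2003] -0.19730786406401818 [ 0.001  0.    -1.   ] [ 0.36  0.49  0.28  1.37 -0.    2.13]
```

```bash
python3 -m creep '[0.0025,-0.003,-0.04,0,0.03, 0.0025,-0.003,-0.08,0,0.03, 0.0025,-0.003,-0.1,0,0.03, 0.0025,-0.003,-0.115,0,0.03, 0.0025,-0.003,-0.122,0,0.03, 0.0025,-0.003,-0.126,0,0.03, 0.0025,-0.003,-0.126,0,0.03, 0.0025,-0.003,-0.126,0,0.03]'; python3 -m creep '[0,0,-0.002,0,0.03,0,0,-0.003,0,0.03, 0,0,-0.004,0,0.03,0,0,-0.005,0,0.03,0,0,-0.005,0,0.03]'
```

```text
clock: 12.0
eef_pos: [0.5792, 0.2146, 0.075]
tool_rot: [0.774, 0.633, 0.001, 0.0]
ft_force: [0.4, 0.7, -0.8]
grip_width: 0.055
grasp_force: 64.5
clock: 12.42
eef_pos: [0.5785, 0.2152, 0.0693]
tool_rot: [0.774, 0.633, 0.001, 0.0]
ft_force: [-1.7, -1.1, 3.2]
grip_width: 0.0548
grasp_force: 65.3
```

```bash
python3 -m creep '[0,0,-0.001,0,0.06,0,0,-0.001,0,0.075,0,0,0,0,0.08,0,0,0,0,0.08,0,0,0.04,0,0.08,0,0,0.08,0,0.085,0,0,0.12,0,0.085,0,0,0.16,0,0.085,-0.01,-0.04,0.2,0,0.085,-0.02,-0.08,0.24,0,0.085]'; python3 -m creep '[0.04,-0.24,0,0,0.085,0.04,-0.24,0,0,0.085,0.04,-0.24,0,0,0.085,0.04,-0.24,0,0,0.085,0.04,-0.24,0,0,0.085,0.04,-0.24,0,0,0.085,0.04,-0.24,0,0,0.085,0.04,-0.24,0,0,0.085,0.04,-0.24,0,0,0.085]'; python3 -c "
from h import *
w=Wrist();cv2.imwrite('pics/w4.png',w.d['pixels'][:,:,::-1]);print(w.T.round(4))
"
```

```text
clock: 13.25
eef_pos: [0.5639, 0.1576, 0.2885]
tool_rot: [0.773, 0.634, 0.001, 0.0]
ft_force: [0.2, -0.6, 0.2]
grip_width: 0.085
grasp_force: 0.0
clock: 14.0
eef_pos: [0.6035, -0.0831, 0.2862]
tool_rot: [0.774, 0.633, -0.0, -0.0]
ft_force: [0.1, 0.6, -0.9]
grip_width: 0.0851
grasp_force: 0.0
[[ 1.993e-01  9.799e-01 -5.000e-04  6.035e-01]
 [ 9.799e-01 -1.993e-01  6.000e-04 -8.310e-02]
 [ 5.000e-04 -6.000e-04 -1.000e+00  2.862e-01]
 [ 0.000e+00  0.000e+00  0.000e+00  1.000e+00]]
```

View pics/w4.png

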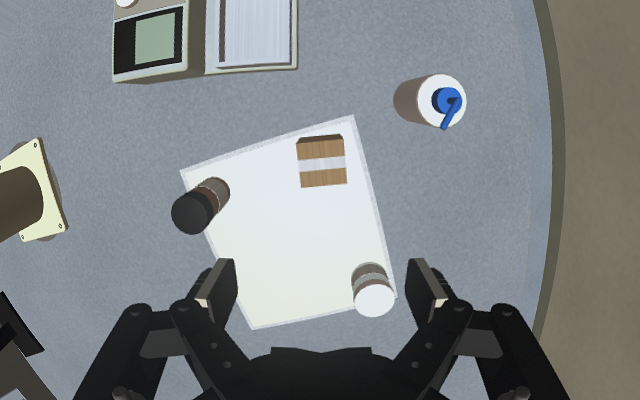

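The carton's top is at (297..347, 139..188) and jar_wide's lid is at (375,295). Nothing has moved.

```bash
cat > e2.py <<'E'
from h import *
w=Wrist();print(w.T[:3,3].round(4))
im=w.d['pixels'];hsv=cv2.cvtColor(im,cv2.COLOR_RGB2HSV)[125:200,285:360]
m=((hsv[...,1]>90)&(hsv[...,2]>120)).astype(np.uint8)
m=cv2.morphologyEx(m,cv2.MORPH_CLOSE,np.ones((25,25)))
ct=max(cv2.findContours(m,0,2)[0],key=cv2.contourArea);b=cv2.boxPoints(cv2.minAreaRect(ct))+[285,125]
print(b.round(1))
P=np.array([w.hit(u,.07)[:2] for u in b]);print(P.mean(0).round(4))
for i in range(4): v=P[(i+1)%4]-P[i];print(np.hypot(*v).round(4),np.arctan2(v[1],v[0]).round(3))
print('jar',w.hit((374.5,295),.07).round(4))
E
python3 e2.py
```

```text
[ 0.6035 -0.0822  0.2864]
[[284.8 144. ]
 [342.8 139.2]
 [347.4 195.4]
 [289.4 200.2]]
[ 0.597  -0.0777]
0.0679 -0.118
0.0686 -1.67
0.071 3.029
0.0691 1.426
jar [ 0.6417 -0.2684  0.07  ]
```

```bash
cat > e3.py <<'E'
from h import *
w=Wrist()
im=w.d['pixels'];hsv=cv2.cvtColor(im,cv2.COLOR_RGB2HSV)[125:200,285:360]
m=((hsv[...,1]>90)&(hsv[...,2]>100)).astype(np.uint8)
m=cv2.morphologyEx(m,2,np.ones((3,3)))
pts=np.argwhere(m)[:,::-1]+[285,125]
b=cv2.boxPoints(cv2.minAreaRect(pts.astype(np.float32)));print(b.round(1))
for b in (b,[(297,146),(343,139.5),(347,184),(301,188)]):
  P=np.array([w.hit(u,.07)[:2] for u in b]);print(P.mean(0).round(4))
  for i in range(4): v=P[(i+1)%4]-P[i];print(np.hypot(*v).round(4),np.arctan2(v[1],v[0]).round(3))
for d in ('scene','side'):
  c=bot.camera(d)
  for n in ('jar_wide','carton','jar_tall'):
    r=bot.place_of(d,n)[:1]; print(d,n,[(round(q['score'],2),hit(d,c,q['centre'],0).round(3)) for q in r])
cv2.imwrite('pics/crop2.png',np.hstack([cv2.resize(a[...,::-1],(400,400),interpolation=cv2.INTER_CUBIC) for a in (im[125:205,285:365],im[250:330,335:415])]))
E
python3 e3.py
```

```text
[[296.8 143.7]
 [342.7 139.1]
 [347.1 183.1]
 [301.2 187.7]]
[ 0.6054 -0.0709]
0.0538 -0.098
0.0533 -1.654
0.0556 3.047
0.0535 1.453
[ 0.6053 -0.0721]
0.0541 -0.057
0.0539 -1.664
0.0556 3.033
0.0512 1.449
scene jar_wide []
scene carton [(0.75, array([ 0.62 , -0.073,  0.   ]))]
scene jar_tall [(0.97, array([ 0.438, -0.09 , -0.   ]))]
side jar_wide [(0.76, array([ 0.636, -0.303,  0.   ]))]
side carton [(0.77, array([ 0.61 , -0.076,  0.   ]))]
side jar_tall [(0.65, array([ 0.445, -0.086,  0.   ]))]
```

View pics/crop2.png

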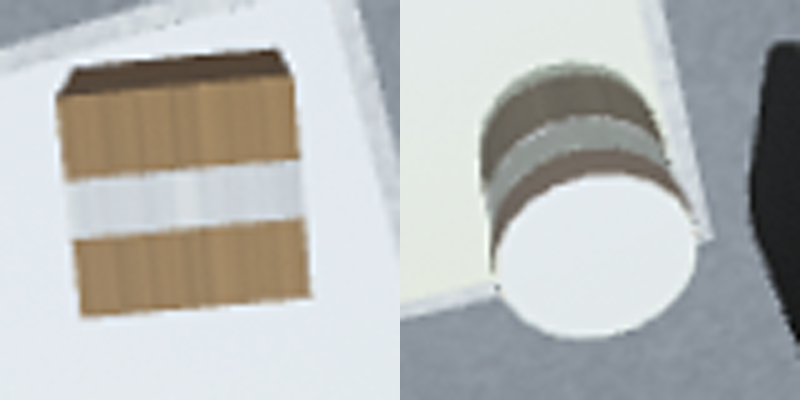

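The carton is at (0.605,-0.0715) with yaw -0.098. jar_wide's lid centre is at pixel (374,301), so it hasn't moved.

```bash
python3 -m creep '[0.002,0.011,-0.04,0.1,0.085, 0.002,0.011,-0.08,0.1,0.085, 0.002,0.011,-0.12,0.1,0.085, 0.002,0.011,-0.16,0.1,0.085, 0.002,0.011,-0.2,0.1,0.085, 0.002,0.011,-0.235,0.1,0.085, 0.002,0.011,-0.256,0.1,0.085, 0.002,0.011,-0.256,0.1,0.085, 0.002,0.011,-0.256,0.1,0.085]'; python3 -m creep '[0,0,0,0,0.03,0,0,0,0,0.03,0,0,0,0,0.03,0,0,0,0,0.03,0,0,0,0,0.03,0,0,0,0,0.03]'
```

```text
clock: 15.3
eef_pos: [0.6046, -0.072, 0.0293]
tool_rot: [0.742, 0.671, -0.001, -0.001]
ft_force: [0.1, 0.9, 1.0]
grip_width: 0.0851
grasp_force: 0.0
clock: 15.8
eef_pos: [0.6078, -0.0724, 0.0333]
tool_rot: [0.742, 0.671, 0.002, 0.002]
ft_force: [0.5, 0.3, 6.3]
grip_width: 0.0551
grasp_force: 64.6
```

```bash
python3 -m creep '[0,0,0.04,0,0.03, 0,0,0.08,0,0.03, 0,0,0.12,0,0.03, -0.005,0.03,0.15,-0.1,0.03, -0.012,0.07,0.15,-0.1,0.03, -0.019,0.11,0.15,-0.1,0.03, -0.027,0.15,0.15,-0.1,0.03, -0.036,0.19,0.15,-0.1,0.03, -0.042,0.228,0.15,-0.1,0.03, -0.042,0.228,0.15,-0.1,0.03]'; python3 -m creep '[0,0,-0.01,0,0.03, 0,0,-0.01,0,0.03]';  python3 -c "
from h import *
o=bot.get_obs();M=R.from_quat(o['tool_rot']).as_matrix();print(o['eef_pos'].round(4),np.arctan2(M[1,1],M[0,1]),M.round(3)[:,2])"
```

```text
clock: 16.63
eef_pos: [0.5619, 0.163, 0.181]
tool_rot: [0.771, 0.636, 0.001, -0.001]
ft_force: [-0.1, -1.4, -2.2]
grip_width: 0.0556
grasp_force: 64.7
clock: 16.8
eef_pos: [0.5626, 0.1556, 0.1687]
tool_rot: [0.774, 0.633, -0.001, -0.0]
ft_force: [0.4, -0.8, -3.1]
grip_width: 0.055
grasp_force: 64.7
[0.5626 0.1556 0.1687] -0.19915622860360893 [-0.002 -0.001 -1.   ]
```

```bash
python3 -m creep '[0.0035,-0.001,-0.04,0,0.03, 0.0035,-0.001,-0.065,0,0.03, 0.0035,-0.001,-0.08,0,0.03, 0.0035,-0.001,-0.09,0,0.03, 0.0035,-0.001,-0.094,0,0.03, 0.0035,-0.001,-0.094,0,0.03, 0.0035,-0.001,-0.096,0,0.03, 0.0035,-0.001,-0.098,0,0.03, 0.0035,-0.001,-0.1,0,0.03, 0.0035,-0.001,-0.1,0,0.03]'
```

```text
clock: 17.63
eef_pos: [0.5675, 0.155, 0.0709]
tool_rot: [0.774, 0.633, 0.0, 0.0]
ft_force: [0.5, -0.9, -2.9]
grip_width: 0.0553
grasp_force: 64.8
```

```bash
python3 -m creep '[0,0,-0.001,0,0.03,0,0,-0.002,0,0.03, 0,0,-0.002,0,0.03,0,0,-0.002,0,0.03]'
```

```text
clock: 17.97
eef_pos: [0.5675, 0.1551, 0.0694]
tool_rot: [0.774, 0.633, 0.001, 0.0]
ft_force: [-1.7, -0.4, 4.5]
grip_width: 0.0555
grasp_force: 65.1
```

```bash
python3 -m creep '[0,0,-0.001,0,0.06,0,0,-0.001,0,0.075,0,0,0,0,0.08,0,0,0,0,0.08,0,0,0.04,0,0.08,0,0,0.08,0,0.085,0,0,0.12,0,0.085,0,0,0.16,0,0.085,0,-0.04,0.2,0,0.085,0,-0.08,0.24,0,0.085]'; python3 -m creep '[0.04,-0.29,0,0,0.085,0.04,-0.29,0,0,0.085,0.04,-0.29,0,0,0.085,0.04,-0.29,0,0,0.085,0.04,-0.29,0,0,0.085,0.04,-0.29,0,0,0.085,0.04,-0.29,0,0,0.085,0.04,-0.29,0,0,0.085,0.04,-0.29,0,0,0.085]'; python3 -c "
from h import *
w=Wrist();cv2.imwrite('pics/w5.png',w.d['pixels'][:,:,::-1]);print(w.T[:3,3].round(4))
print(w.proj([.64,-.276,.07]))
m=(w.d['pixels'].min(2)>225).astype(np.uint8);m[:, :250]=0
from cv2 import connectedComponentsWithStats as cc
k,l,s,c=cc(m)
for i in range(1,k):
  if s[i,4]>100: print(s[i],c[i].round(1),w.hit(c[i],.07).round(4))
"
```

```text
clock: 18.8
eef_pos: [0.5673, 0.0967, 0.2897]
tool_rot: [0.773, 0.634, 0.001, 0.001]
ft_force: [0.3, -0.1, -0.1]
grip_width: 0.0847
grasp_force: 0.0
clock: 19.55
eef_pos: [0.6068, -0.1969, 0.2861]
tool_rot: [0.776, 0.631, -0.0, -0.001]
ft_force: [0.0, 0.8, 0.3]
grip_width: 0.0851
grasp_force: 0.0
[ 0.6068 -0.1969  0.2861]
[360.80636703 227.75597217]
```

View pics/w5.png

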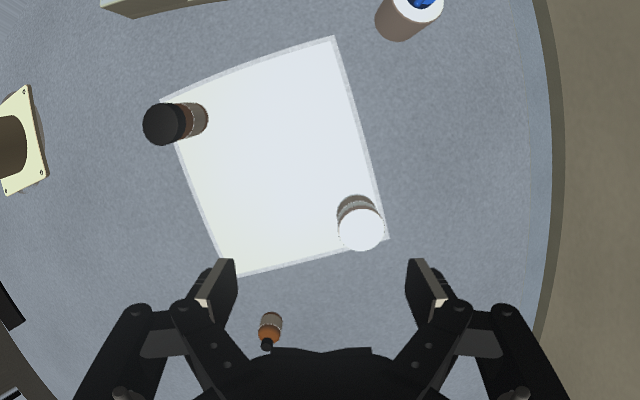

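jar_wide's lid is at (361,229), where it was predicted, so I'll grasp at (0.640,-0.277).

```bash
python3 -m creep '[0.033,-0.08,-0.04,0,0.085, 0.033,-0.08,-0.08,0,0.085, 0.033,-0.08,-0.12,0,0.085, 0.033,-0.08,-0.16,0,0.085, 0.033,-0.08,-0.2,0,0.085, 0.033,-0.08,-0.235,0,0.085, 0.033,-0.08,-0.256,0,0.085, 0.033,-0.08,-0.256,0,0.085, 0.033,-0.08,-0.256,0,0.085]'; python3 -m creep '[0,0,0,0,0.03,0,0,0,0,0.03,0,0,0,0,0.03,0,0,0,0,0.03,0,0,0,0,0.03,0,0,0,0,0.03]'
```

```text
clock: 20.35
eef_pos: [0.638, -0.2711, 0.0287]
tool_rot: [0.773, 0.634, -0.002, -0.003]
ft_force: [0.5, -1.3, 0.9]
grip_width: 0.085
grasp_force: 0.0
clock: 20.85
eef_pos: [0.6433, -0.275, 0.0366]
tool_rot: [0.774, 0.633, 0.002, 0.004]
ft_force: [0.8, 1.1, 6.8]
grip_width: 0.0589
grasp_force: 65.6
```

```bash
python3 -m creep '[0,0,0.04,0,0.03, 0,0,0.08,0,0.03, -0.01,0.01,0.12,0,0.03, -0.03,0.03,0.15,0,0.03, -0.05,0.065,0.16,0,0.03, -0.06,0.105,0.16,0,0.03, -0.06,0.145,0.16,0,0.03, -0.06,0.185,0.16,0,0.03, -0.06,0.225,0.16,0,0.03, -0.06,0.265,0.16,0,0.03]'; python3 -m creep '[0,0.04,0,0,0.03, 0,0.08,0,0,0.03, 0,0.12,0,0,0.03, 0,0.16,0,0,0.03, 0,0.2,0,0,0.03, 0.004,0.24,0,0,0.03, 0.008,0.28,0,0,0.03, 0.01,0.293,0,0,0.03, 0.01,0.293,0,0,0.03, 0.01,0.293,0,0,0.03]';  python3 -c "
from h import *
o=bot.get_obs();M=R.from_quat(o['tool_rot']).as_matrix();print(o['eef_pos'].round(4),np.arctan2(M[1,1],M[0,1]),M.round(3)[:,2])"
```

```text
clock: 21.68
eef_pos: [0.5802, -0.0074, 0.1936]
tool_rot: [0.774, 0.633, 0.001, 0.001]
ft_force: [1.0, -0.0, -1.6]
grip_width: 0.0583
grasp_force: 65.7
clock: 22.52
eef_pos: [0.59, 0.2849, 0.1924]
tool_rot: [0.774, 0.634, 0.001, 0.0]
ft_force: [-0.3, -1.0, -2.3]
grip_width: 0.0588
grasp_force: 65.7
[0.59   0.2849 0.1924] -0.19802804832136442 [ 0.002  0.    -1.   ]
```

```bash
python3 -m creep '[0.001,-0.003,-0.04,0,0.03, 0.001,-0.003,-0.08,0,0.03, 0.001,-0.003,-0.095,0,0.03, 0.001,-0.003,-0.105,0,0.03, 0.001,-0.003,-0.112,0,0.03, 0.001,-0.003,-0.115,0,0.03, 0.001,-0.003,-0.115,0,0.03, 0.001,-0.003,-0.117,0,0.03, 0.001,-0.003,-0.117,0,0.03]'; python3 -m creep '[0,0,-0.001,0,0.03,0,0,-0.002,0,0.03, 0,0,-0.003,0,0.03,0,0,-0.003,0,0.03]'
```

```text
clock: 23.27
eef_pos: [0.5922, 0.2813, 0.0759]
tool_rot: [0.774, 0.633, 0.001, 0.0]
ft_force: [0.8, 0.5, -2.0]
grip_width: 0.0588
grasp_force: 65.8
clock: 23.6
eef_pos: [0.5916, 0.2813, 0.0727]
tool_rot: [0.774, 0.633, 0.001, 0.0]
ft_force: [-1.6, -0.5, 3.6]
grip_width: 0.0587
grasp_force: 66.4
```

```bash
python3 -m creep '[0,0,-0.001,0,0.06,0,0,-0.001,0,0.075,0,0,0,0,0.08,0,0,0,0,0.08,0,0,0.04,0,0.08,0,0,0.08,0,0.085,0,0,0.12,0,0.085,0,0,0.16,0,0.085,-0.02,-0.04,0.2,0,0.085,-0.04,-0.08,0.24,0,0.085]'; python3 -m creep '[-0.09,-0.23,0.02,0,0.085,-0.09,-0.23,0.02,0,0.085,-0.09,-0.23,0.02,0,0.085,-0.09,-0.23,0.02,0,0.085,-0.09,-0.23,0.02,0,0.085,-0.09,-0.23,0.02,0,0.085,-0.09,-0.23,0.02,0,0.085,-0.09,-0.23,0.02,0,0.085,-0.09,-0.23,0.02,0,0.085]'; python3 -c "
from h import *
w=Wrist();cv2.imwrite('pics/w6.png',w.d['pixels'][:,:,::-1]);print(w.T[:3,3].round(4))
print(w.proj([.4405,-.092,.105]))
p=np.load('mix.npy');k,s=np.cos(p[2]),np.sin(p[2]);cc=mix(p,'carrier_in')
for n,y,z in [('jar_wide',.0909,.106),('tin',.0263,.108),('carton',-.0363,.106)]: print(n,w.proj([cc[0]-s*y,cc[1]+k*y,z]).round(1))
"
```

```text
clock: 24.43
eef_pos: [0.5637, 0.2261, 0.2885]
tool_rot: [0.773, 0.634, 0.001, 0.0]
ft_force: [0.3, -1.3, 0.1]
grip_width: 0.0852
grasp_force: 0.0
clock: 25.18
eef_pos: [0.4736, -0.0046, 0.3071]
tool_rot: [0.774, 0.633, 0.0, 0.0]
ft_force: [0.0, 0.1, -0.9]
grip_width: 0.0852
grasp_force: 0.0
[ 0.4736 -0.0046  0.3071]
[309.90758267 248.25734797]
jar_wide [372.2 -70.9]
tin [374.4 -27.2]
carton [375.2  22.7]
```

View pics/w6.png

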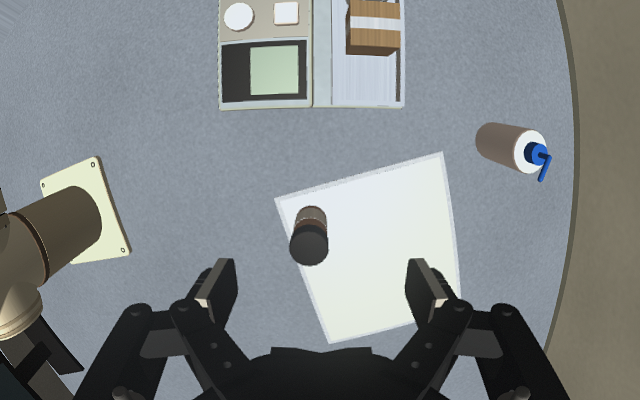

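jar_tall's lid is at (309,246) as predicted, and the carton sits properly in the carrier at (375,26).

```bash
python3 -m creep '[-0.033,-0.087,-0.03,0,0.085, -0.033,-0.087,-0.06,0,0.085, -0.033,-0.087,-0.1,0,0.085, -0.033,-0.087,-0.14,0,0.085, -0.033,-0.087,-0.18,0,0.085, -0.033,-0.087,-0.22,0,0.085, -0.033,-0.087,-0.252,0,0.085, -0.033,-0.087,-0.252,0,0.085, -0.033,-0.087,-0.252,0,0.085]'; python3 -m creep '[0,0,0,0,0.03,0,0,0,0,0.03,0,0,0,0,0.03,0,0,0,0,0.03,0,0,0,0,0.03,0,0,0,0,0.03]'
```

```text
clock: 25.98
eef_pos: [0.438, -0.0899, 0.0523]
tool_rot: [0.773, 0.634, -0.002, -0.003]
ft_force: [0.5, 0.0, 0.3]
grip_width: 0.0848
grasp_force: 0.0
clock: 26.48
eef_pos: [0.4425, -0.0918, 0.0575]
tool_rot: [0.774, 0.633, 0.002, 0.002]
ft_force: [-0.8, 0.9, 6.4]
grip_width: 0.0489
grasp_force: 60.5
```

```bash
python3 -m creep '[0,0,0.04,0,0.03, 0,0,0.08,0,0.03, 0,0,0.12,0,0.03, 0.02,0.03,0.15,0,0.03, 0.04,0.065,0.15,0,0.03, 0.06,0.1,0.15,0,0.03, 0.08,0.135,0.15,0,0.03, 0.1,0.165,0.15,0,0.03, 0.1136,0.189,0.15,0,0.03, 0.1136,0.189,0.15,0,0.03]'; python3 -m creep '[0,0,-0.01,0,0.03, 0,0,-0.01,0,0.03, 0,0,-0.01,0,0.03]';  python3 -c "
from h import *
o=bot.get_obs();M=R.from_quat(o['tool_rot']).as_matrix();print(o['eef_pos'].round(4),np.arctan2(M[1,1],M[0,1]),M.round(3)[:,2])"
```

```text
clock: 27.32
eef_pos: [0.5566, 0.1023, 0.2056]
tool_rot: [0.772, 0.635, 0.002, 0.0]
ft_force: [-0.3, -0.3, -2.7]
grip_width: 0.0488
grasp_force: 63.3
clock: 27.57
eef_pos: [0.5526, 0.0963, 0.1941]
tool_rot: [0.775, 0.633, -0.001, -0.0]
ft_force: [0.6, -0.3, -2.4]
grip_width: 0.0491
grasp_force: 63.3
[0.5526 0.0963 0.1941] -0.2011034191194036 [-0.002 -0.001 -1.   ]
```

```bash
python3 -m creep '[0.0015,0.0005,-0.04,0,0.03, 0.0015,0.0005,-0.06,0,0.03, 0.0015,0.0005,-0.075,0,0.03, 0.0015,0.0005,-0.085,0,0.03, 0.0015,0.0005,-0.09,0,0.03, 0.0015,0.0005,-0.094,0,0.03, 0.0015,0.0005,-0.096,0,0.03, 0.0015,0.0005,-0.098,0,0.03, 0.0015,0.0005,-0.098,0,0.03]'; python3 -m creep '[0,0,-0.001,0,0.03,0,0,-0.002,0,0.03, 0,0,-0.003,0,0.03,0,0,-0.003,0,0.03]'
```

```text
clock: 28.32
eef_pos: [0.5559, 0.0979, 0.0975]
tool_rot: [0.774, 0.633, 0.001, 0.0]
ft_force: [0.4, 0.1, -1.6]
grip_width: 0.0489
grasp_force: 63.4
clock: 28.65
eef_pos: [0.5554, 0.098, 0.0939]
tool_rot: [0.774, 0.633, 0.0, 0.0]
ft_force: [-0.5, 0.3, -2.5]
grip_width: 0.0487
grasp_force: 63.4
```

```bash
python3 -m creep '[0,0,-0.001,0,0.03,0,0,-0.0015,0,0.03, 0,0,-0.0015,0,0.03,0,0,-0.0015,0,0.03]'
```

```text
clock: 28.98
eef_pos: [0.5555, 0.0981, 0.0937]
tool_rot: [0.774, 0.633, 0.0, 0.0]
ft_force: [-3.2, 0.6, 5.0]
grip_width: 0.0491
grasp_force: 63.9
```

```bash
python3 -m creep '[0,0,-0.001,0,0.055,0,0,-0.001,0,0.07,0,0,0,0,0.08,0,0,0,0,0.08,0,0,0.04,0,0.08,0,0,0.08,0,0.08,0,0,0.12,0,0.08,0,0,0.16,0,0.08,0,0,0.2,0,0.08,0,0,0.23,0,0.08]'; python3 -m creep '[-0.045,0.02,0.01,0,0,-0.045,0.02,0.01,0,0,-0.045,0.02,0.01,0,0,-0.045,0.02,0.01,0,0,-0.045,0.02,0.01,0,0]'; python3 -c "
from h import *
w=Wrist();cv2.imwrite('pics/w7.png',w.d['pixels'][:,:,::-1]);print(w.T[:3,3].round(4))
"
```

```text
clock: 29.82
eef_pos: [0.556, 0.0979, 0.3264]
tool_rot: [0.774, 0.633, 0.002, 0.001]
ft_force: [0.5, 0.4, -0.3]
grip_width: 0.08
grasp_force: 0.0
clock: 30.23
eef_pos: [0.5106, 0.1176, 0.3314]
tool_rot: [0.774, 0.633, -0.001, -0.0]
ft_force: [0.8, -0.9, 0.1]
grip_width: 0.0194
grasp_force: 0.0
[0.5106 0.1176 0.3314]
```

View pics/w7.png

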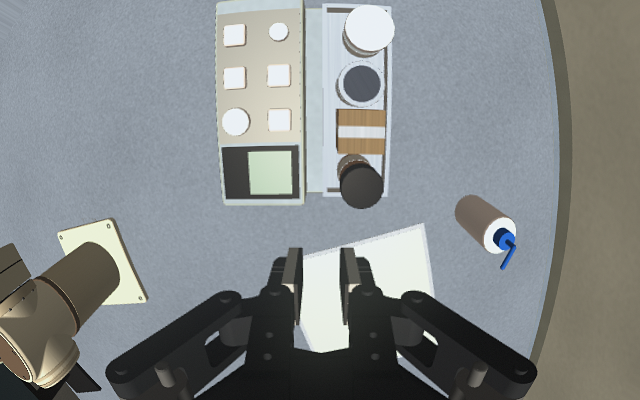

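The picture shows all four items in the carrier: jar_wide (369,28), tin (361,83), carton (361,131) and jar_tall (361,186). Next is the programme key.

```bash
python3 -m creep '[-0.0713,0.1904,-0.1,0,0, -0.0713,0.1904,-0.1,0,0, -0.0713,0.1904,-0.1,0,0, -0.0713,0.1904,-0.1,0,0, -0.0713,0.1904,-0.1,0,0, -0.0713,0.1904,-0.1,0,0, -0.0713,0.1904,-0.18,0,0, -0.0713,0.1904,-0.22,0,0, -0.0713,0.1904,-0.222,0,0, -0.0713,0.1904,-0.222,0,0]'; python3 -m creep '[0,0,-0.008,0,0, 0,0,-0.012,0,0, 0,0,-0.014,0,0, 0,0,-0.016,0,0, 0,0,-0.017,0,0, 0,0,-0.018,0,0, 0,0,-0.018,0,0, 0,0,-0.018,0,0]'
```

```text
clock: 31.12
eef_pos: [0.4339, 0.3044, 0.1015]
tool_rot: [0.774, 0.633, -0.008, -0.001]
ft_force: [-1.9, -0.9, -0.2]
grip_width: -0.0
grasp_force: 0.0
clock: 31.78
eef_pos: [0.4406, 0.3088, 0.0941]
tool_rot: [0.774, 0.633, 0.002, 0.0]
ft_force: [-0.3, -0.7, 5.4]
grip_width: -0.0002
grasp_force: 2.9
```

```bash
python3 -m creep '[0,0,-0.001,0,0, 0,0,-0.0015,0,0, 0,0,-0.002,0,0, 0,0,-0.002,0,0]'
```

```text
clock: 32.12
eef_pos: [0.4406, 0.3089, 0.0939]
tool_rot: [0.774, 0.633, 0.002, 0.001]
ft_force: [-3.9, -3.7, 15.7]
grip_width: -0.0
grasp_force: 8.0
```

```bash
python3 -m creep '[0,0,0.03,0,0, 0,0,0.045,0,0, 0,0,0.045,0,0, 0.01,-0.04,0.045,0,0, 0.02,-0.08,0.045,0,0, 0.0305,-0.1195,0.045,0,0, 0.0305,-0.1195,0.045,0,0, 0.0305,-0.1195,0.045,0,0, 0.0305,-0.1195,0.025,0,0, 0.0305,-0.1195,0.02,0,0]'; python3 -m creep '[0,0,-0.008,0,0, 0,0,-0.012,0,0, 0,0,-0.014,0,0, 0,0,-0.016,0,0, 0,0,-0.018,0,0, 0,0,-0.02,0,0, 0,0,-0.02,0,0, 0,0,-0.02,0,0]'
```

```text
clock: 32.95
eef_pos: [0.4686, 0.1891, 0.1084]
tool_rot: [0.774, 0.633, -0.001, -0.001]
ft_force: [-0.8, -0.7, -0.4]
grip_width: -0.0
grasp_force: 0.0
clock: 33.62
eef_pos: [0.4691, 0.1896, 0.0937]
tool_rot: [0.774, 0.633, 0.001, -0.001]
ft_force: [-10.2, -1.4, 21.9]
grip_width: -0.0001
grasp_force: 11.1
```

Timer is fully down. Next is start at (0.4173,0.2002).

```bash
python3 -m creep '[0,0,0.03,0,0, 0,0,0.045,0,0, 0,0,0.045,0,0, -0.025,0.005,0.045,0,0, -0.052,0.011,0.045,0,0, -0.052,0.011,0.045,0,0, -0.052,0.011,0.045,0,0, -0.052,0.011,0.025,0,0, -0.052,0.011,0.02,0,0]'; python3 -m creep '[0,0,-0.008,0,0, 0,0,-0.012,0,0, 0,0,-0.014,0,0, 0,0,-0.016,0,0, 0,0,-0.018,0,0, 0,0,-0.02,0,0, 0,0,-0.02,0,0, 0,0,-0.02,0,0]'
```

```text
clock: 34.37
eef_pos: [0.4177, 0.1995, 0.1087]
tool_rot: [0.774, 0.633, -0.001, 0.0]
ft_force: [0.6, -0.2, -0.5]
grip_width: 0.0004
grasp_force: 0.0
clock: 35.03
eef_pos: [0.4181, 0.1996, 0.0937]
tool_rot: [0.774, 0.633, 0.001, 0.001]
ft_force: [-7.9, -4.2, 24.4]
grip_width: 0.0001
grasp_force: 12.1
```

```bash
python3 -m creep '[0,0,0.03,0,0, 0,0,0.07,0,0, 0,0,0.11,0,0, 0,0,0.15,0,0, 0.04,-0.05,0.19,0,0, 0.07,-0.08,0.23,0,0, 0.07,-0.08,0.235,0,0, 0.07,-0.08,0.235,0,0, 0.07,-0.08,0.235,0,0, 0.07,-0.08,0.235,0,0]'; python3 -c "
from h import *
w=Wrist();cv2.imwrite('pics/w8.png',w.d['pixels'][:,:,::-1])"
```

```text
clock: 35.87
eef_pos: [0.4879, 0.1196, 0.3252]
tool_rot: [0.775, 0.632, 0.0, -0.0]
ft_force: [-0.6, 0.4, -0.1]
grip_width: -0.0
grasp_force: 0.0
```

View pics/w8.png

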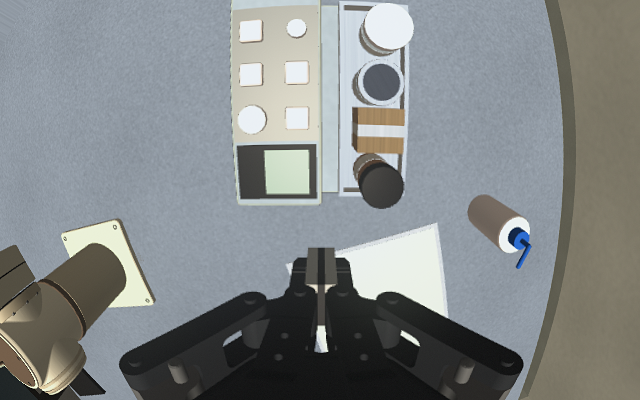

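All four items stand in the carrier (jar_wide (388,28), tin (380,82), carton (380,131), jar_tall (380,186)). The keys look up and the arm is clear, so I'm handing the job in.

```bash
python3 -c "
from workcell import bot
print(bot.job_done())"
```

```text
the job is handed in; nothing more can be done
None
```

The job is handed in: I pressed wake, packed the jar_wide, tin, carton and jar_tall upright in the carrier (the slide box was absent), then pressed programme, timer and start fully in that order; the hand-in call returned no verdict.

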